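Level the parts shelf on its screw foot

ROBOT

A 6-joint arm with a two-finger parallel gripper is mounted at the origin on the work surface. World frame = base frame: x ahead of the robot, y to its left, z up, the work surface at z = 0. Lengths are in m, angles in degrees, forces in N, time in s.
With the tool pointing down it reaches from about 0.35 to 0.875 m from the base axis. Payload 4.2 kg.
Tool frame: the origin (TCP) lies midway between the tips of the shut fingers; the grasp point (between the pads) lies 19 mm behind it; y points along the fingers, z is the direction in which the jaws open and shut, and the axes are right-handed (so a half turn about y gives the same grasp; the last joint's range is limited). The gripper opens to 87 mm and grips with 3 to 60 N. Pads are 19 mm wide; open, the fingers measure 117 mm over their backs; the gripper's body (75 mm by 190 mm) begins 51 mm behind the grasp point.
Start: joints at [78.3, 22.042, 0.453, 0, -68.411, -14.817], TCP at [0.279, 0.559, 0.223] pointing down, gripper open.
Joint ranges: [-179.83, 179.83], [-69.29, 118.12], [-61.27, 80.66], [-181.25, 117.63], [-171.15, -9.14], [-177.46, 177.46]. Speed limits (degrees/s): [159.86, 159.86, 180, 180, 180, 180].

INTERFACE

Orientations are given as [roll, pitch, yaw] about the fixed x, y, z axes, in that order (R = Rz(yaw) Ry(pitch) Rx(roll)).
In Python, from workcell import env gives the robot as it stands. The module is installed in compiled form; this text tells all that it offers. Calls block until the motion is done:
- env.goto(position, orientation): joint-space move of the TCP to a pose.
- env.move_straight(position, rotation=None, rate=0.15, force_limit=None): straight line of the TCP; rotation=None keeps the orientation; rate is the mean speed in m/s. With force_limit (N) it stops when the force on the tool has changed by that much, and returns True; else False.
- env.set_joints(angles): joint-space move.
- env.gripper_to(opening, grasp_force=None): opening from 0.0 (shut) to 1.0 (fully open); grasp_force is the grip in N (None keeps the last); returns when the fingers have stopped.
- env.dwell(seconds).
- env.inverse_kinematics(position, orientation): joint angles nearest the present ones, or None.
- env.read_state(): the state.
- env.grab_frame(name): name is "side" or "top" or "wrist"; returns a dict with "image" (420x560x3 uint8, blue, green, red), "fx", "fy", "cx", "cy" (pixels), "D" ([k1, k2, p1, p2, k3] as OpenCV has them; the pictures are not rectified), "position" and "orientation" of the camera in the world. Camera axes: x right, y up, looking along -z (the intrinsics and any distortion apply to the point x, -y, -z); pixel columns grow to the right and rows downward; lengths in m; the calibration is good to about 2 mm. A picture is of the moment at which its call begins. There is no depth.
A pose or a line that the arm cannot do raises env.Unreachable and nothing moves.
- env.close_job(): hands the job in, once; it reports no verdict.
Trained networks look in a picture, given as the dict that the camera call returned (one of the last four; its "shot" number tells which), for a name from the list of things; names that differ only in an ending like _2 or _b are one class to them, and where a whole thing is asked for, a point or a joint stands for the part that bears it (a point fixed in the world has none). Each returns a list of dicts, best first, with "score" (0 to 1); they miss things now and then, are a little off and sometimes report something else, mostly with a low value. They report only what shows in the picture. A call takes as long as a camera call. They do not tell look-alikes from the thing itself.
- env.search_frame(picture, thing): "xyz" ([x, y, z] in m, in world coordinates, good to about 4 mm: the middle of the surface that is visible of it).
- env.trace(picture, thing): "mask" (420x560 bool, what is visible of it).
The state is a dict: "clock": time; "joint_positions": joint angles; "qvel": joint speeds; "joint_torque": joint torques, N m; "position": TCP position; "tool_rot": TCP orientation; "force": force on the tool from outside, world axes, zero at the start; "wrist_torque": the same for the moment, N m; "opening": opening from 0.0 (shut) to 1.0 (fully open).
Only numpy, scipy, OpenCV 4.12 (cv2) and the standard library are available. Lean on these libraries where they do the work, as an engineer would, in place of code of your own. Each camera call takes 0.05 s, during which the arm holds its last target. There are 200 camera calls.

TASK

Pick the red spirit level out of the teal parts tray, lay it upright on the grey sprung shelf so that it runs front to back, press it firmly down there and let go of it. Then take the black foot knob at the shelf's front, push it down so the shelf sits fully on its foot, and turn it until the level's bubble rests centred between the two black lines; finish while still holding the knob and pressing it down, with the bubble centred. Leave the other parts in the tray and everything else on the table where it is.

Things in the scene. Friction and masses are not known exactly. Their poses are not given: they have to be found in the camera images.
- level: red box spirit level with black ends, 140 long (x) x 26 wide (y) x 34 high (z) mm, about 0.28 kg; a green vial (18 mm diameter, 72 mm long, along x) in the middle of its top stands up to 42 mm above its underside. Origin: centre of the underside. It lies upright in the tray, in one of two places beside a steel bar
- bubble (a joint): place of the pale bubble (20 mm long) along the level's x axis, m: 0 centred between the black lines (25 mm apart), positive towards the level's +x end, stops at +-0.021. It runs to the higher end, 16 mm per 10 mrad of slope (13.6 mm per rad of the knob), and settles in about 1.5 s
- shelf: grey steel shelf plate, 300 front to back (x) x 200 (y) x 12 mm, top about 90 mm above the table. Origin: on its back hinge, on the centre line, 12 mm under the top face; x points from the front (knob, nearer the robot) to the back, z is its upward normal. It reaches from 290 mm in front of the origin to 10 mm behind it
- shelf_spot (a point): point on the shelf's top face, on its centre line, 95 mm in front of the hinge and 160 mm behind the knob's axis: a good place for the level's middle; axes as the shelf's
- knob: round black knob of the levelling foot, orange dot on top, at the shelf's front: grip 36 mm diameter, 9 to 43 mm above the shelf top, on a steel flange 68 mm across (4 to 9 mm) that turns with it and can be pushed on. Origin: on its axis at the shelf top, z up. Clockwise from above raises the shelf's front by 8.5 mrad per rad. Friction 0.12 N m; the push does not turn it
- knob_grip (a point): point on the knob's axis 31 mm above the shelf top, at the height to grip it. At the start the foot is set too low: the seated shelf becomes level after 0.5 to 1.3 rad clockwise (the knob turns 2.2 rad either way from level)
- spring_mount (a joint): lift of the shelf off its foot, an angle in rad about the back hinge: 0.022 when nobody presses (front 5.6 mm too high, so the bubble tells nothing), 0 when seated on its foot. About 5 N on the knob seats it; 10 to 15 N is plenty
- tray: teal open tray fixed to the table, 280 (x) x 270 (y) x 40 mm high, walls and floor 4 to 5 mm thick. Origin: centre of its underside; the level and the bar lie roughly along its x axis
- bar: plain steel bar, 130 x 22 x 30 mm, in the tray beside the level (about 120 mm between their centres); leave it. Origin: centre of the underside
- bolt: dark bolt standing on its head in the tray, 18 mm diameter, 38 mm high; leave it. Origin: underside
- fitting: brass pipe fitting in the tray, 26 mm diameter, 26 mm high; leave it. Origin: underside
- collar: steel shaft collar in the tray, 32 mm diameter, 14 mm high; leave it. Origin: underside
- oil: black oil bottle with a yellow label, 56 mm diameter, 120 mm high, on the table's far side; bystander. Origin: underside
- bowl: teal bowl, 90 mm diameter, 45 mm high, on the table, right of the shelf; bystander. Origin: underside
- wrench: steel wrench lying on the table on the right near the robot; bystander
Mind the look-alikes: they are no part of the job. What is meant by the level is not blue or purple, and is the larger of those in its own colour.

How it is judged:
By the outcome, as a careful person would: the job done as asked, in the order asked, and still so for the second after the job is handed in, while the arm keeps its last pose, push and grip.
It also fails if it takes over 69 s, if anything falls off the work surface, if the arm or the gripper's body presses on something with over 40 N, if the wrist force passes 120 N, or if a joint passes its speed limit or range.

## Working session

There is one attempt and no reset: what is moved stays moved. The work goes in short steps, each a Python script; the robot and the scene stay as the last script left them, time stands still between calls to the robot, and variables do not carry over. Pictures are saved under pics/ and viewed, about 8 in all and at most 12, crops included, and the job is handed in when it is done.

```bash
mkdir -p pics
cat > h.py <<'E'
import numpy as np, cv2
from scipy.spatial.transform import Rotation as R
from workcell import env
def cam(p):
    Rm=R.from_euler('xyz',p["orientation"],degrees=True).as_matrix() if np.shape(p["orientation"])==(3,) else np.array(p["orientation"])
    K=np.array([[p["fx"],0,p["cx"]],[0,p["fy"],p["cy"]],[0,0,1.]])
    return Rm,K,np.array(p["position"],float)
def ray(p,uv):
    Rm,K,c=cam(p)
    n=cv2.undistortPoints(np.array([[uv]],float),K,np.array(p["D"],float))[0,0]
    return c,Rm@np.array([n[0],-n[1],-1.])
def onz(p,uv,z):
    c,d=ray(p,uv); return c+d*(z-c[2])/d[2]
def tri(obs):
    A=np.zeros((3,3));b=np.zeros(3)
    for p,uv in obs:
        c,d=ray(p,uv); d=d/np.linalg.norm(d); M=np.eye(3)-np.outer(d,d); A+=M;b+=M@c
    x=np.linalg.solve(A,b)
    return x
def proj(p,X):
    Rm,K,c=cam(p); q=(np.array(X,float)-c)@Rm; q=q*[1,-1,-1]
    return cv2.projectPoints(q.reshape(-1,1,3),np.zeros(3),np.zeros(3),K,np.array(p["D"],float))[0].reshape(-1,2)
def st(*k):
    s=env.read_state(); print({a:np.round(s[a],4).tolist() for a in (k or ("clock","position","tool_rot","force","opening"))}); return s
E
python3 - <<'E'
from h import *
s=st("clock","position","tool_rot","force","opening","joint_positions")
for n in ("side","top","wrist"):
    p=env.grab_frame(n); cv2.imwrite(f"pics/{n}0.png",p["image"]); print(n,p["position"],p["orientation"],p["fx"],p["D"])
    for t in ("level","shelf","knob","bar","tray","bubble"):
        print(t,[(np.round(d["xyz"],3).tolist(),round(d["score"],2),proj(p,d["xyz"]).round().tolist()) for d in env.search_frame(p,t)])
E
```

```text
{'clock': 0.0, 'position': [0.2787, 0.5587, 0.2214], 'tool_rot': [-89.871, 0.0053, 153.4728], 'force': [0.1834, 0.2682, -0.065], 'opening': 0.9983, 'joint_positions': [78.3017, 22.0924, 0.3793, -0.03, -68.413, -14.8178]}
side [0.28244447 0.64867944 0.81209547] [  45.35236453   -0.16657712 -163.59802768] 422.82325447903247 [-0.00029117  0.          0.          0.          0.        ]
level [([0.622, 0.017, 0.018], 0.94, [[223.0, 230.0]]), ([0.584, 0.264, 0.035], 0.83, [[194.0, 315.0]]), ([0.749, -0.043, 0.025], 0.76, [[187.0, 202.0]])]
shelf [([0.546, -0.197, 0.094], 0.97, [[277.0, 160.0]]), ([0.547, -0.196, 0.088], 0.39, [[277.0, 162.0]])]
knob [([0.477, -0.132, 0.1], 0.7, [[296.0, 179.0]])]
bar [([0.481, 0.324, 0.034], 0.89, [[230.0, 356.0]])]
tray [([0.537, 0.292, 0.006], 0.92, [[212.0, 340.0]]), ([0.48, 0.321, 0.033], 0.57, [[232.0, 355.0]]), ([0.548, -0.197, 0.09], 0.32, [[277.0, 161.0]])]
bubble []
top [ 0.28302519 -0.05990227  1.74208386] [  7.20075239   0.57495612 -90.53377981] 511.8099658569012 [-0.0777054  0.         0.         0.         0.       ]
level [([0.754, -0.05, 0.024], 0.69, [[284.0, 132.0]]), ([0.21, 0.315, 0.035], 0.61, [[176.0, 293.0]]), ([0.618, 0.004, 0.024], 0.45, [[269.0, 171.0]])]
shelf [([0.556, -0.225, 0.086], 0.56, [[338.0, 185.0]])]
knob [([0.475, -0.14, 0.1], 0.68, [[313.0, 210.0]]), ([0.56, -0.224, 0.088], 0.44, [[338.0, 184.0]])]
bar [([0.482, 0.32, 0.032], 0.73, [[176.0, 211.0]])]
tray [([0.535, 0.285, 0.005], 0.96, [[188.0, 197.0]]), ([0.74, 0.065, 0.081], 0.73, [[250.0, 132.0]])]
bubble []
wrist [0.35059655 0.52471449 0.38397859] [-1.67873681e+01  4.41890014e-02 -1.16501150e+02] 341.621729745984 [-0.05044669  0.          0.          0.          0.        ]
level [([0.218, 0.325, 0.034], 0.85, [[512.0, 140.0]])]
shelf []
knob []
bar []
tray []
bubble []
```

```bash
python3 -c "
import cv2,numpy as np
a=[cv2.imread(f'pics/{n}0.png') for n in ('side','top')]
cv2.imwrite('pics/st.png',cv2.resize(np.vstack(a),None,fx=.7,fy=.7))"
```

```text
(no output)
```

View pics/top0.png

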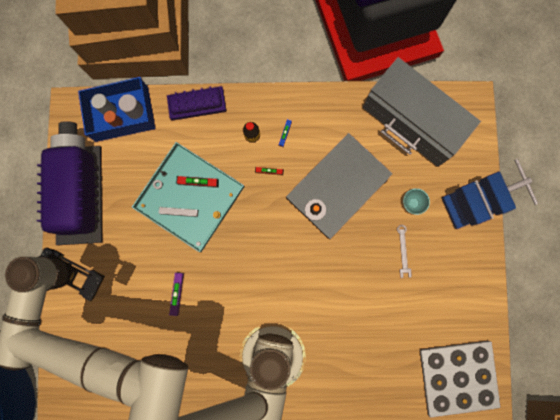

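View pics/side0.png

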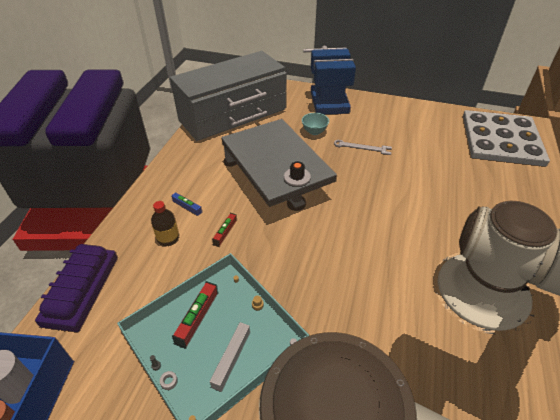

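The red level in the tray shows at top (197,181) and side (196,314), next to the bar. Other things that could be mistaken for it:
- small red level on the table: top (269,171), side (225,229)
- blue level: top (285,132)
- purple level: top (176,293)

I choose the red one in the tray because it is the larger of the two. The shelf is at top (338,185) with its knob at (316,209), yaw about -45°. Next I'll take close wrist views.

```bash
cat > m.py <<'E'
from h import *
def look(tag,things,poss,yaw):
    ms={t:[] for t in things}; ps=[]
    for i,q in enumerate(poss):
        env.goto(q,[-90,0,yaw]); env.dwell(0.3)
        p=env.grab_frame("wrist"); ps.append(p); cv2.imwrite(f"pics/{tag}{i}.png",p["image"])
        for t in things:
            f=env.search_frame(p,t); m=env.trace(p,t)
            print(i,t,[(np.round(d["xyz"],4).tolist(),round(d["score"],2),proj(p,d["xyz"]).round().tolist()) for d in f[:2]], [round(d["score"],2) for d in m[:2]])
            if m:
                ms[t].append((p,m[0]["mask"])); np.save(f"pics/{tag}{i}_{t}.npy",m[0]["mask"])
    return ms,ps
def rect(m):
    c=max(cv2.findContours(m.astype(np.uint8),cv2.RETR_EXTERNAL,cv2.CHAIN_APPROX_NONE)[0],key=cv2.contourArea)
    return cv2.minAreaRect(c)
E
python3 - <<'E'
from m import *
import pickle
ms,ps=look("lv",["level","bar"],[[.585,.20,.24],[.585,.30,.24]],90)
ms2,ps2=look("sh",["shelf","knob"],[[.46,-.12,.28],[.57,-.23,.28]],-45)
pickle.dump((ps,ps2),open("ps.pkl","wb"))
for mm in (ms,ms2):
  for t,l in mm.items():
    for p,m in l:
      r=rect(m); print(t,np.round(r[0]),np.round(r[1]),np.round(r[2],1),cv2.boxPoints(r).round().tolist())
st()
cv2.imwrite("pics/four.png",cv2.resize(np.vstack([np.hstack([p["image"] for p in ps]),np.hstack([p["image"] for p in ps2])]),(800,600)))
E
```

```text
0 level [([0.6277, 0.038, 0.0237], 0.97, [[239.0, 21.0]]), ([0.5871, 0.2344, 0.0369], 0.9, [[280.0, 212.0]])] [0.91, 0.8]
0 bar [([0.4915, 0.2796, 0.0376], 0.87, [[362.0, 249.0]])] [0.6]
1 level [([0.5939, 0.2427, 0.0332], 0.81, [[274.0, 129.0]]), ([0.2804, 0.3071, 0.0261], 0.75, [[544.0, 187.0]])] [0.85, 0.7]
1 bar [([0.4892, 0.311, 0.0381], 0.57, [[369.0, 193.0]])] [0.69]
0 shelf [([0.515, -0.1848, 0.0949], 0.63, [[274.0, 262.0]])] [0.57]
0 knob [([0.4736, -0.1404, 0.1035], 0.76, [[275.0, 212.0]]), ([0.7312, 0.0504, 0.0497], 0.73, [[528.0, 235.0]])] [0.79]
1 shelf [([0.539, -0.2127, 0.0906], 0.93, [[270.0, 154.0]])] [0.56]
1 knob [([0.4808, -0.1443, 0.1014], 0.69, [[277.0, 59.0]])] [0.93]
level [240.  22.] [44. 21.] 90.0 [[230.0, 0.0], [251.0, 0.0], [251.0, 44.0], [230.0, 44.0]]
level [278. 135.] [ 26. 134.] 3.9 [[261.0, 201.0], [270.0, 67.0], [296.0, 69.0], [287.0, 203.0]]
bar [364. 255.] [24. 76.] 9.5 [[345.0, 290.0], [358.0, 215.0], [382.0, 219.0], [369.0, 294.0]]
bar [368. 192.] [ 27. 116.] 8.7 [[346.0, 248.0], [364.0, 133.0], [390.0, 137.0], [373.0, 252.0]]
shelf [277. 234.] [114. 188.] 90.0 [[183.0, 177.0], [371.0, 177.0], [371.0, 291.0], [183.0, 291.0]]
shelf [276. 155.] [272. 212.] 90.0 [[170.0, 19.0], [382.0, 19.0], [382.0, 291.0], [170.0, 291.0]]
knob [277. 216.] [61. 64.] 90.0 [[245.0, 185.0], [309.0, 185.0], [309.0, 246.0], [245.0, 246.0]]
knob [276.  58.] [77. 72.] 90.0 [[240.0, 19.0], [312.0, 19.0], [312.0, 96.0], [240.0, 96.0]]
{'clock': 7.7417, 'position': [0.5699, -0.2297, 0.2803], 'tool_rot': [-89.9877, -0.0155, -44.976], 'force': [-0.1959, 0.0089, -0.3896], 'opening': 1.0}
```

View pics/four.png

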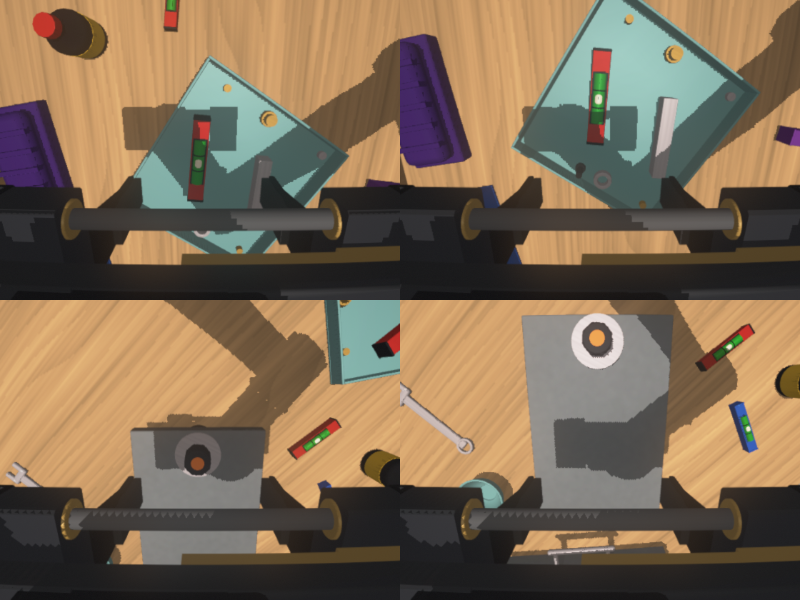

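Wrist views (four.png): the level lies in the tray at (199,158) and (598,96), and the bar is beside it at (262,185) and (664,137). The knob is at (197,457) and (597,339), at the shelf's front. Nothing close to the level blocks the fingers. Next I'll triangulate.

```bash
cat > meas.py <<'E'
from m import *
import pickle
ps,ps2=pickle.load(open("ps.pkl","rb"))
def blob(p,lo,hi,box):
    hsv=cv2.cvtColor(p["image"],cv2.COLOR_BGR2HSV); m=cv2.inRange(hsv,lo,hi); k=np.zeros_like(m); x0,y0,x1,y1=box; k[y0:y1,x0:x1]=m[y0:y1,x0:x1]
    return cv2.morphologyEx(k,cv2.MORPH_CLOSE,np.ones((9,9)))
obs=[];
for p,b in zip(ps,[(250,150,310,290),(245,55,310,210)]):
    g=blob(p,(45,90,20),(80,255,255),b); r=rect(g>0); obs.append((p,r[0])); print("green",np.round(r[0],1),np.round(r[1]),r[2])
    red=blob(p,(0,150,40),(6,255,255),b)|blob(p,(172,150,40),(180,255,255),b); r=rect((red|g)>0); B=cv2.boxPoints(r)
    B=B[np.argsort(B[:,1])]; e=[B[:2].mean(0),B[2:].mean(0)]
    P=[onz(p,x,.039) for x in e]; d=P[0]-P[1]; print("red rect",np.round(r[0],1),np.round(r[1]),"ends",np.round(P,4).tolist(),"mid",np.round((P[0]+P[1])/2,4),"len",np.linalg.norm(d),"yaw",np.degrees(np.arctan2(d[1],d[0])))
    P=onz(p,obs[-1][1],.045); print("green at z.045",P.round(4))
X=tri(obs);print("vial",X.round(4),[np.round(proj(p,X)[0]-uv,1) for p,uv in obs])
obs=[];obf=[]
for i,(p,b) in enumerate(zip(ps2,[(240,170,310,260),(235,10,315,105)])):
    o=blob(p,(5,100,60),(22,255,255),b); r=rect(o>0); obs.append((p,r[0])); print("dot",np.round(r[0],1),np.round(r[1]))
X=tri(obs);print("dot",X.round(4),[np.round(proj(p,X)[0]-uv,1) for p,uv in obs])
p=ps2[1]; m=np.load("pics/sh1_shelf.npy"); L=[];
for side in (0,1):
    pts=[]
    for v in range(40,240,5):
        u=np.flatnonzero(m[v]); 
        if len(u): pts.append(onz(p,(u[0] if side==0 else u[-1],v),.0925)[:2])
    pts=np.array(pts); l=cv2.fitLine(pts.astype(np.float32),cv2.DIST_HUBER,0,.001,.001).ravel(); L.append(l)
    print("side",side,l.round(4),"yaw",np.degrees(np.arctan2(l[1],l[0])))
n=np.array([np.sin(np.pi/4),np.cos(np.pi/4)]);print("offsets",[float(n@l[2:]) for l in L],"dot off",n@X[:2])
u=np.flatnonzero(m.any(1));print("front row",u[0], onz(p,(276,u[0]),.09))
E
python3 meas.py
```

```text
green [277.4 227.2] [16. 62.] 4.763641834259033
red rect [277.4 227.2] [16. 62.] ends [[0.5869, 0.2161, 0.039], [0.5929, 0.2902, 0.039]] mid [0.5899 0.2531 0.039 ] len 0.07439294593468183 yaw -94.60882727103615
green at z.045 [0.5897 0.2499 0.045 ]
green [277.6 137.5] [17. 71.] 4.573921203613281
red rect [277.6 137.5] [17. 71.] ends [[0.5868, 0.2157, 0.039], [0.593, 0.2889, 0.039]] mid [0.5899 0.2523 0.039 ] len 0.07346007306257071 yaw -94.86805645678396
green at z.045 [0.5898 0.2508 0.045 ]
vial [0.5898 0.2511 0.0418] [array([-0.,  0.]), array([ 0., -0.])]
dot [274.5 173.5] [ 7. 69.]
dot [274.5  14.5] [ 9. 79.]
dot [ 0.4481 -0.1158  0.0788] [array([0.3, 0. ]), array([-0.4, -0. ])]
side 0 [ 0.7118 -0.7024  0.4675 -0.2712] yaw -44.61933
side 1 [ 0.7097 -0.7045  0.6029 -0.1279] yaw -44.786633
offsets [0.13881315330811586, 0.33592244716721165] dot off 0.23497570251657904
front row 19 [ 0.45408816 -0.11905153  0.09      ]
```

```bash
sed -i 's/(240,170,310,260),(235,10,315,105)/(262,212,292,246),(258,36,294,72)/' meas.py; python3 meas.py | grep -A0 -E "dot"
python3 - <<'E'
from m import *
import pickle
ps,ps2=pickle.load(open("ps.pkl","rb"))
cv2.imwrite("pics/crop.png",np.hstack([cv2.resize(ps[1]["image"][40:230,180:400],(560,480)),cv2.resize(ps2[1]["image"][20:120,220:330],(240,480))]))
# shelf height: triangulate shelf front corners from both views is left to contact
for y in (85,-95):
  print(y,env.inverse_kinematics([.59,.2508,.012],[-90,0,y]))
E
```

```text
dot [276. 229.] [18. 18.]
dot [275.5  52.5] [23. 21.]
dot [ 0.4796 -0.1444  0.1361] [array([ 0.1, -0. ]), array([-0.1, -0. ])]
--
offsets [0.13881315330811586, 0.33592244716721165] dot off 0.23698697809621977
85 [ 3.74634314e+01  3.53838145e+01 -1.04752965e+01 -2.54444375e-14
 -4.41408889e+01 -4.24634314e+01]
-95 [ 37.4634314   35.38381452 -10.47529653   0.         -44.14088894
 137.5365686 ]
```

View pics/crop.png

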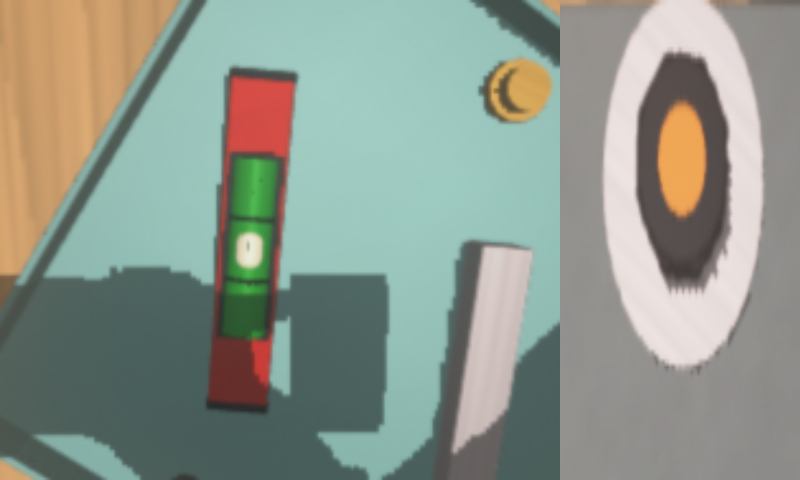

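The crop confirms the large red level with black ends and its bubble between the lines. Its centre is (0.590, 0.251), axis yaw about 85°. The knob top is at z 0.136, which fits the text. Now the pick.

Run:
```python
from m import *
o=[-90,0,85.2]; P=[.590,.2508]
env.gripper_to(.75,30)
env.goto(P+[.15],o); env.move_straight(P+[.05],rate=.12)
print(env.move_straight(P+[.0115],rate=.04,force_limit=6)); st()
env.gripper_to(0,40); s=st()
env.move_straight(P+[.03],rate=.05); st()
env.move_straight(P+[.20],rate=.15); st()
p=env.grab_frame("wrist"); cv2.imwrite("pics/held.png",p["image"]); p=env.grab_frame("side"); cv2.imwrite("pics/held_s.png",p["image"])
cv2.imwrite("pics/held2.png",np.hstack([cv2.imread("pics/held.png"),p["image"]])[:, :, :][::1])
im=cv2.imread("pics/held2.png"); cv2.imwrite("pics/held2.png",cv2.resize(im,(800,300)))
```

```text
False
{'clock': 12.3417, 'position': [0.5902, 0.2509, 0.0118], 'tool_rot': [-90.0314, -0.0221, 85.2038], 'force': [-0.3529, 0.1382, -0.2798], 'opening': 0.7475}
{'clock': 13.0917, 'position': [0.5898, 0.2507, 0.0115], 'tool_rot': [-89.9746, 0.0144, 85.1971], 'force': [-1.0106, -0.0157, 0.6892], 'opening': 0.2925}
{'clock': 13.6083, 'position': [0.59, 0.2509, 0.0303], 'tool_rot': [-90.0144, -0.0288, 85.1895], 'force': [-0.0236, 0.152, -3.6819], 'opening': 0.2955}
{'clock': 14.8917, 'position': [0.5893, 0.2504, 0.1986], 'tool_rot': [-89.872, 0.078, 85.1839], 'force': [-0.5409, 0.437, -3.7016], 'opening': 0.2963}
```

View pics/held2.png

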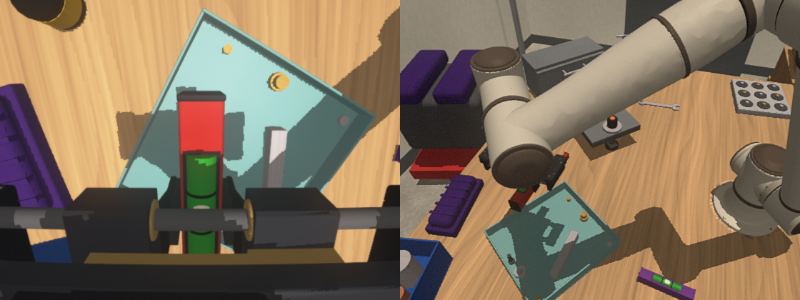

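The level is held squarely and the weight change is about 3 N. Side view: the tray's other parts are undisturbed. Now placing and pressing.

Run:
```python
from m import *
o=[-90,0,-44.7]; P=[.5933,-.2569]
env.gripper_to(0,60)
env.goto(P+[.22],o); env.move_straight(P+[.125],rate=.12); env.dwell(.3); st()
print(env.move_straight(P+[.085],rate=.02,force_limit=3)); s=st("position","force","tool_rot")
print(env.move_straight(P+[.075],rate=.015,force_limit=22)); st("position","force","tool_rot","clock")
env.dwell(.5); st("position","force","tool_rot","clock","wrist_torque")
```

```text
{'clock': 18.2917, 'position': [0.5935, -0.257, 0.1256], 'tool_rot': [-89.9618, -0.0538, -44.7016], 'force': [0.9988, -0.6866, -3.4421], 'opening': 0.2929}
True
{'position': [0.5933, -0.2569, 0.0979], 'force': [0.4024, 0.4956, 5.3468], 'tool_rot': [-90.0243, 0.0191, -44.6913]}
True
{'position': [0.5931, -0.2568, 0.097], 'force': [-2.8904, 2.2692, 10.9653], 'tool_rot': [-90.1053, 0.0173, -44.6151], 'clock': 20.175}
{'position': [0.5932, -0.2568, 0.0975], 'force': [-1.5616, 0.6044, 8.3672], 'tool_rot': [-90.0822, -0.0142, -44.6213], 'clock': 20.675, 'wrist_torque': [0.3528, 0.3686, -0.0769]}
```

Run:
```python
from m import *
P=[.5933,-.2569]
z=env.read_state()["position"][2]
for i in range(12):
    z-=.001
    env.move_straight(P+[z],rate=.01); s=env.read_state(); print(round(z,4),np.round(s["position"][2],4),np.round(s["force"],1),np.round(s["tool_rot"],2))
    if s["force"][2]>22: break
env.dwell(.7); st("position","force","clock")
p=env.grab_frame("wrist"); cv2.imwrite("pics/press.png",p["image"])
```

```text
0.0965 0.0978 [-2.1  2.   6. ] [-90.12   0.11 -44.64]
0.0955 0.0975 [-2.9  3.1  9.6] [-90.12   0.1  -44.63]
0.0945 0.0972 [-4.4  3.5 11.9] [-9.012e+01  8.000e-02 -4.462e+01]
0.0935 0.0969 [-6.2  3.6 15.2] [-9.012e+01  7.000e-02 -4.461e+01]
0.0925 0.0965 [-7.3  5.5 16.9] [-9.012e+01  7.000e-02 -4.460e+01]
0.0915 0.0962 [-8.8  6.9 19.7] [-9.013e+01  5.000e-02 -4.459e+01]
0.0905 0.096 [-10.6   7.5  22. ] [-9.012e+01  4.000e-02 -4.458e+01]
{'position': [0.593, -0.2566, 0.096], 'force': [-9.347, 7.2335, 22.7333], 'clock': 23.175}
```

Run:
```python
from m import *
P=[.5933,-.2569]
env.move_straight(P+[.0945],rate=.02); st("position","force")
env.gripper_to(.6); env.dwell(.2); st()
env.move_straight([P[0],P[1],.2],rate=.15)
# look back from the knob side
env.goto([.56,-.225,.27],[-90,0,135.3]); env.dwell(.4); st("clock")
p=env.grab_frame("wrist"); print([(np.round(d["xyz"],4),d["score"]) for d in env.search_frame(p,"level")[:2]]); t=env.grab_frame("top"); s=env.grab_frame("side")
for n,q in (("w",p),("t",t),("s",s)): cv2.imwrite(f"pics/pl_{n}.png",q["image"])
import pickle; pickle.dump((p,t,s),open("pl.pkl","wb"))
c=lambda q,x,w,h: q["image"][int(x[1]-h):int(x[1]+h),int(x[0]-w):int(x[0]+w)]
X=[.5933,-.2569,.12]
a=cv2.resize(p["image"],(560,420)); b=[cv2.resize(c(q,proj(q,X)[0],40,35),(240,210)) for q in (t,s)]
cv2.imwrite("pics/pl.png",np.hstack([a,np.vstack(b)]))
```

```text
{'position': [0.5932, -0.2568, 0.0972], 'force': [-3.739, 3.5693, 10.1011]}
{'clock': 24.5417, 'position': [0.5933, -0.2569, 0.0945], 'tool_rot': [-90.1168, 0.1323, -44.6491], 'force': [1.5026, 0.7474, -0.5014], 'opening': 0.6005}
{'clock': 28.4083}
[(array([ 0.6229, -0.0261,  0.0251]), 0.92), (array([ 0.6008, -0.2659,  0.1248]), 0.89)]
```

View pics/pl.png

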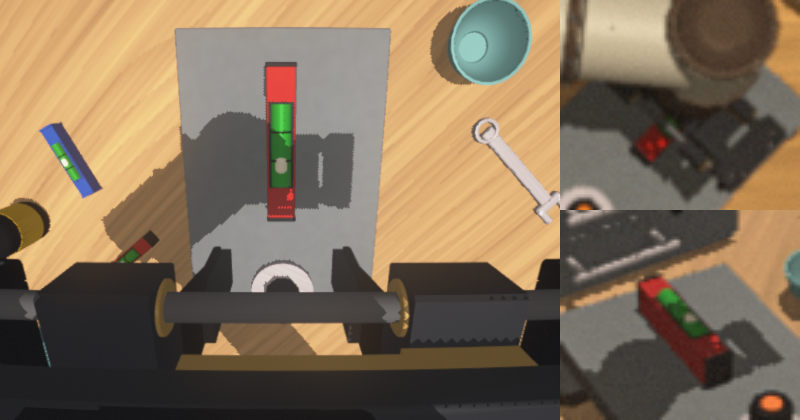

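The level stands upright on the shelf along its centre line, with the bubble at its front stop as expected for the lifted shelf (wrist (280,165)). The side camera shows the bubble at crop (690,318). Next I'll take the knob with a yaw that keeps the side view clear, seat the shelf and look.

```bash
cat > b.py <<'E'
from m import *
import pickle
D=np.array([.7108,-.7034,0]); N=np.array([.7034,.7108,0]); C=np.array([.5933,-.2569,.132])
def strip(p,hw=.012):
    s=np.arange(-.075,.0751,.0005); w=np.arange(-hw,hw+1e-6,.0005)
    X=C+s[None,:,None]*D+w[:,None,None]*N
    uv=proj(p,X.reshape(-1,3)).astype(np.float32).reshape(len(w),len(s),2)
    return s,cv2.remap(p["image"],uv[...,0],uv[...,1],cv2.INTER_CUBIC)
def show(ps,fn): # stacked strips scaled
    cv2.imwrite(fn,np.vstack([cv2.resize(strip(p)[1],(780,130)) for p in ps]))
E
python3 - <<'E'
from b import *
p,t,s=pickle.load(open("pl.pkl","rb"))
K=[.4792,-.1440]; o=[-90,0,45]
env.goto(K+[.2],o); env.move_straight(K+[.14],rate=.1); env.dwell(.2); f0=st("force","clock")["force"][2]
print(env.move_straight(K+[.092],rate=.03,force_limit=3)); st("position","force")
env.gripper_to(0,40); q=st()["position"]
z=q[2]
for i in range(16):
    z-=.001; env.move_straight(K+[z],rate=.02); a=env.read_state(); print(round(z,4),a["position"].round(4) if hasattr(a["position"],"round") else np.round(a["position"],4),np.round(a["force"],1))
    if a["force"][2]-f0>12: break
env.dwell(1.5); st()
S=env.grab_frame("side"); T=env.grab_frame("top"); pickle.dump((S,T),open("k0.pkl","wb"))
show([s,S,T],"pics/k0.png")
c=lambda q: cv2.resize(q["image"][int(proj(q,C)[0,1]-45):int(proj(q,C)[0,1]+45),int(proj(q,C)[0,0]-78):int(proj(q,C)[0,0]+78)],(390,200))
cv2.imwrite("pics/k0.png",np.vstack([cv2.imread("pics/k0.png"),np.hstack([c(S),c(T)])]))
E
```

```text
{'force': [0.267, -0.1141, 0.4437], 'clock': 31.0833}
True
{'position': [0.4785, -0.1439, 0.1005], 'force': [0.3119, -0.498, 1.2952]}
{'clock': 32.725, 'position': [0.4794, -0.1447, 0.1011], 'tool_rot': [-90.0382, 0.0471, 45.0126], 'force': [1.7101, -4.528, 0.5418], 'opening': 0.4035}
0.1001 [ 0.4795 -0.1445  0.1004] [ 0.2 -4.   1.5]
0.0991 [ 0.4795 -0.1444  0.0994] [ 0.3 -4.7  3.6]
0.0981 [ 0.4795 -0.1443  0.0985] [-0.6 -5.   4.3]
0.0971 [ 0.4795 -0.1442  0.0977] [-1.4 -4.   5.9]
0.0961 [ 0.4795 -0.1442  0.0969] [-2.2 -4.4  6.8]
0.0951 [ 0.4794 -0.1441  0.096 ] [-2.3 -2.6  8.7]
0.0941 [ 0.4795 -0.1441  0.0956] [-4.3 -2.1 11.2]
0.0931 [ 0.4795 -0.1441  0.0953] [-5.9 -1.8 16.5]
{'clock': 36.225, 'position': [0.4795, -0.1441, 0.0953], 'tool_rot': [-89.9955, 0.055, 45.0518], 'force': [-6.084, -1.1065, 15.0367], 'opening': 0.4033}
```

View pics/k0.png

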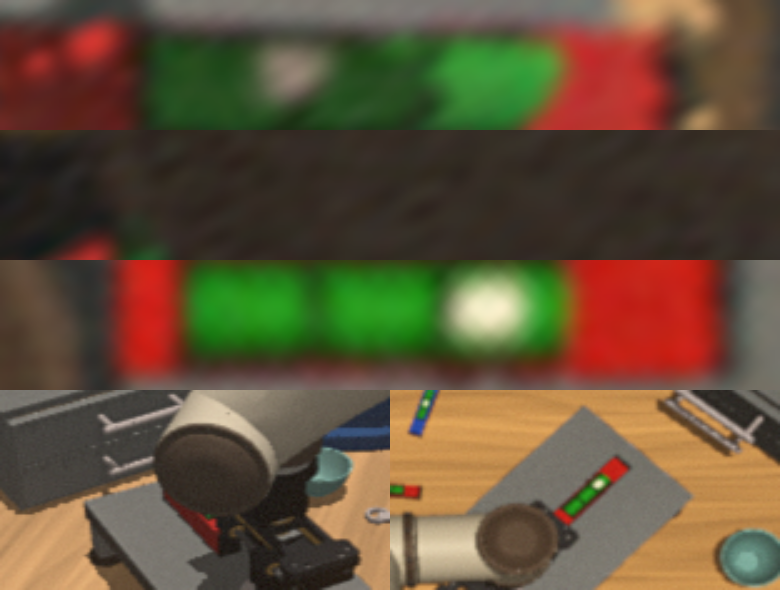

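The top strip shows the vial clear of the arm (side view is blocked). The bubble sits at about strip x 490 and the lines near 315 and 437, so it is about 21 mm towards the back, as expected with the foot too low. I'll turn clockwise about 0.9 rad and measure from top.

```bash
cat >> b.py <<'E'
def avg(n=6):
    A=0; 
    for _ in range(n):
        p=env.grab_frame("top"); s,im=strip(p,.004); A=A+im.astype(float).mean(0)/n
    return s,A,p
def meas(s,A,verb=False):
    B,G,Rr=A.T
    m=(s>-.036)&(s<.034); w=np.clip(B-np.median(B[m])-.25*(B[m].max()-np.median(B[m])),0,None)*m
    b=(w*s).sum()/w.sum()
    d=G-Rr+B  # positive on vial
    v=np.flatnonzero(G>Rr); v=v[(s[v]>-.05)&(s[v]<.05)]
    return b*1e3, s[v[0]]*1e3, s[v[-1]]*1e3
E
python3 - <<'E'
from b import *
K=[.4795,-.1441]; Z=.0931
for y in (28,11,-6.6): env.goto(K+[Z],[-90,0,y])
env.dwell(2.0); st()
s,A,T=avg(); print(np.round(meas(s,A),1))
for k in range(0,301,4):
    if abs(s[k])<.045: print(round(s[k]*1e3),A[k].round().astype(int).tolist(),end=' ')
pickle.dump((s,A,T),open("k1.pkl","wb")); show([T],"pics/k1.png")
E
```

```text
{'clock': 39.4833, 'position': [0.4799, -0.1445, 0.0964], 'tool_rot': [-90.0919, -0.0755, -6.4877], 'force': [-6.3948, -2.5989, 22.4191], 'opening': 0.4036}
[ 15.1 -38.5  34. ]
-45 [25, 33, 200] -43 [24, 34, 181] -41 [24, 48, 134] -39 [24, 77, 77] -37 [24, 109, 40] -35 [25, 130, 30] -33 [25, 137, 33] -31 [25, 138, 36] -29 [26, 137, 37] -27 [25, 136, 36] -25 [26, 138, 37] -23 [27, 138, 38] -21 [26, 137, 37] -19 [25, 129, 36] -17 [23, 113, 36] -15 [22, 99, 36] -13 [24, 101, 36] -11 [24, 119, 36] -9 [25, 133, 37] -7 [26, 139, 37] -5 [25, 138, 37] -3 [25, 138, 37] -1 [25, 138, 36] 1 [23, 136, 33] 3 [25, 137, 36] 5 [40, 141, 54] 7 [70, 152, 93] 9 [107, 167, 140] 11 [139, 184, 178] 13 [154, 196, 197] 15 [156, 200, 200] 17 [152, 198, 195] 19 [138, 190, 177] 21 [111, 175, 144] 23 [74, 154, 99] 25 [43, 141, 59] 27 [27, 137, 36] 29 [23, 137, 30] 31 [24, 134, 42] 33 [25, 117, 78] 35 [26, 89, 128] 37 [26, 57, 171] 39 [24, 37, 192] 41 [24, 32, 197] 43 [24, 33, 195]
```

Run:
```python
from b import *
K=[.4795,-.1441]
s,A,T=avg(3); print("before",np.round(meas(s,A),2))
for y,Z in ((-20,.0943),(-35,.0950)): env.goto(K+[Z],[-90,0,y])
env.dwell(2.2); st()
s,A,T=avg(); print(np.round(meas(s,A),2))
G=A[:,1]; print([(round(s[k]*1e3,1),round(G[k])) for k in range(1,300) if G[k]<G[k-1] and G[k]<=G[k+1] and abs(s[k])<.03])
pickle.dump((s,A,T),open("k2.pkl","wb"))
u,v=proj(T,C)[0]; cv2.imwrite("pics/k2.png",np.vstack([cv2.resize(strip(T)[1],(780,130)),cv2.resize(T["image"][int(v-45):int(v+45),int(u-78):int(u+78)],(780,450),interpolation=cv2.INTER_CUBIC)]))
```

```text
before [ 15.06 -38.5   34.  ]
{'clock': 42.825, 'position': [0.4798, -0.1448, 0.0977], 'tool_rot': [-90.0501, -0.1032, -34.9172], 'force': [-5.6534, -4.7172, 19.2148], 'opening': 0.4027}
[  7.5 -38.5  34. ]
[(np.float64(-27.5), 135), (np.float64(-23.0), 138), (np.float64(-14.0), 100), (np.float64(-4.5), 137), (np.float64(19.5), 135), (np.float64(23.5), 136), (np.float64(26.5), 137), (np.float64(28.0), 137)]
```

View pics/k2.png

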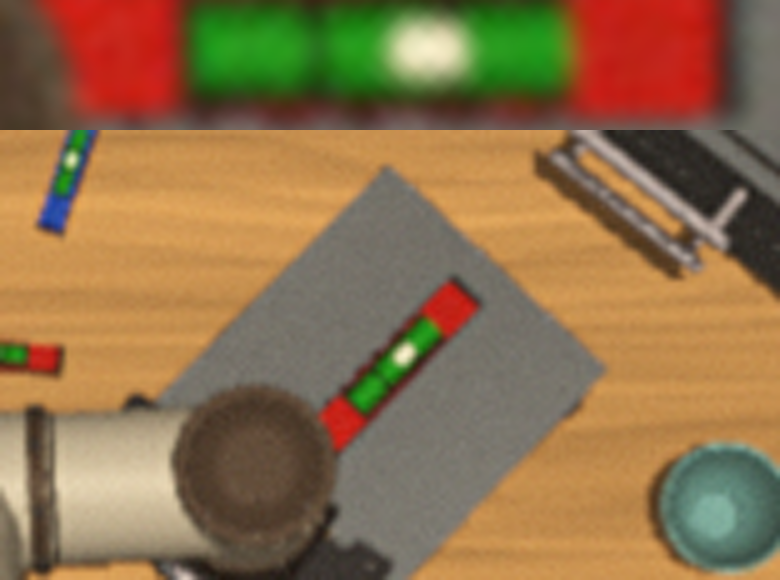

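The bubble moved from 15.1 to 7.5 mm (strip coordinates). The left line is at -14.0, so the centre is near -1.8. The total turn will exceed the 1.3 rad in the text, which is odd; I'll ease the push to about 12 N and go on.

Run:
```python
from b import *
K=[.4795,-.1441]
env.goto(K+[.0965],[-90,0,-35]); env.dwell(1.8); st("position","force")
s,A,T=avg(4); print("eased",np.round(meas(s,A),2))
env.goto(K+[.0975],[-90,0,-53]); env.dwell(1.8); st()
s,A,T=avg(); print(np.round(meas(s,A),2))
G=A[:,1]; print([(round(s[k]*1e3,1),round(G[k])) for k in range(1,300) if G[k]<G[k-1] and G[k]<=G[k+1] and abs(s[k])<.03])
```

```text
{'position': [0.4798, -0.1448, 0.0982], 'force': [-2.7375, -5.328, 12.2313]}
eased [  4.75 -38.5   34.  ]
{'clock': 47.575, 'position': [0.4798, -0.1449, 0.099], 'tool_rot': [-90.0338, -0.0933, -52.95], 'force': [-2.7153, -6.7952, 10.0119], 'opening': 0.4047}
[  0.4 -38.   34. ]
[(np.float64(-25.5), 136), (np.float64(-14.0), 95), (np.float64(12.0), 106), (np.float64(24.5), 136), (np.float64(28.0), 137)]
```

Run:
```python
from b import *
K=[.4795,-.1441]
env.goto(K+[.0971],[-90,0,-66]); env.dwell(2); st()
s,A,T=avg(8); print(np.round(meas(s,A),2))
G=A[:,1]; print([(round(s[k]*1e3,1),round(G[k])) for k in range(1,300) if G[k]<G[k-1] and G[k]<=G[k+1] and abs(s[k])<.03])
print([(round(s[k]*1e3),A[k].round().astype(int).tolist()) for k in range(112,190,4)])
cv2.imwrite("pics/k3.png",cv2.resize(strip(T)[1],(780,130)))
```

```text
{'clock': 50.2083, 'position': [0.4797, -0.145, 0.0992], 'tool_rot': [-90.0141, -0.1097, -65.938], 'force': [-3.2719, -5.8042, 14.3242], 'opening': 0.4031}
[ -1.21 -38.    34.  ]
[(np.float64(-27.5), 138), (np.float64(-23.0), 139), (np.float64(-13.5), 103), (np.float64(11.5), 104), (np.float64(23.5), 136)]
[(-19, [25, 136, 36]), (-17, [23, 124, 34]), (-15, [19, 108, 30]), (-13, [21, 104, 34]), (-11, [41, 124, 59]), (-9, [78, 153, 108]), (-7, [120, 181, 159]), (-5, [146, 196, 188]), (-3, [156, 203, 198]), (-1, [158, 204, 200]), (1, [152, 200, 195]), (3, [140, 193, 183]), (5, [111, 174, 150]), (7, [72, 147, 101]), (9, [39, 119, 57]), (11, [23, 104, 35]), (13, [21, 110, 31]), (15, [23, 125, 34]), (17, [24, 135, 36]), (19, [26, 138, 37])]
```

View pics/k3.png

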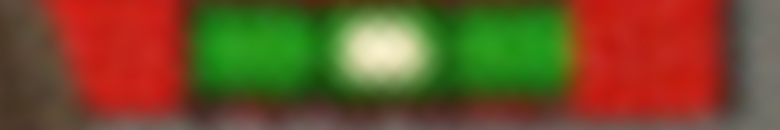

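The bubble is centred: strip centroid -1.2 mm, against a line midpoint between -1.0 and -1.5. I'll do one last stability check and hand in.

Run:
```python
from b import *
env.dwell(1.5); st()
s,A,T=avg(6); m=meas(s,A); print(np.round(m,2))
S=env.grab_frame("side")
print([(t,[np.round(d["xyz"],3).tolist() for d in env.search_frame(S,t)[:1]]) for t in ("bar","bowl","oil")])
if abs(m[0]+1.3)<.8: env.close_job(); print("closed")
```

```text
{'clock': 52.1083, 'position': [0.4797, -0.145, 0.0991], 'tool_rot': [-90.0164, -0.1092, -65.9359], 'force': [-3.6331, -6.2221, 14.0178], 'opening': 0.4047}
[ -1.2 -38.   34. ]
[('bar', [[0.482, 0.323, 0.036]]), ('bowl', [[0.481, -0.514, 0.038]]), ('oil', [[0.745, 0.076, 0.07]])]
the job is handed in; nothing more can be done
closed
```

The job is handed in at about 52.5 s of the 69 s allowed. The red level lies upright, front to back, on the shelf spot, where I pressed it down with about 26 N and let go. The arm is still holding the knob and pushing down at 14 N, with the shelf seated.

**Last checks:**
- **Bubble:** its centroid stayed at -1.2 mm in two readings about 2 s apart. The midpoint of the two black lines reads -1.0 to -1.7 mm, depending on how the lines are located, so the bubble is centred to within about 0.5 mm.
- **Other parts:** the bar was found where it stood before. I also located the bowl and the oil bottle at the end, but had no starting positions to compare them with. I did not re-check the small tray parts after the level was lifted.

**What disagreed or could not be checked:**
- **Knob turn:** centring took about 1.94 rad clockwise by gripper angle, more than the 0.5 to 1.3 rad stated. Part of this comes from the push, since easing it by 7 N moved the bubble about 2.7 mm. Some slip in the first turn, or a small tilt of the level on the shelf, is possible.
- **Side camera:** the arm hid the vial from it while the knob was held, so the final bubble readings come from the top camera only.

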